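Wipe the stud block clear, then rock the angle gauge to its mark and hold

ROBOT

A 6-joint arm with a two-finger parallel gripper is mounted at the origin on a cart in front of the work surface, level with it; the furniture and walls round the work are solid. World frame = base frame: x ahead of the robot, y to its left, z up, the work surface at z = 0. Lengths are in mm, angles in rad, forces in N, time in s.
With the tool pointing down it reaches from about 325 to 875 mm from the base axis. Payload 4.4 kg.
Tool frame: the origin (TCP) lies on the centre line of the jaws, within the pads' length; the fingertips stand ahead of it and the grasp point (between the pads) lies 6 mm ahead of it (ctrl.tcp_to_tips is the z of the fingertips in the tool frame, in mm); z points along the fingers, y is the direction in which the jaws open and shut (so a half turn about z gives the same grasp; the last joint's range is limited). The gripper opens to 85 mm and grips with 20 to 120 N. Pads are 22 mm wide; open, the fingers measure 114 mm over their backs; the gripper's body (76 mm by 85 mm) begins 54 mm behind the grasp point. The pads swing forward as they close: fully open they stand 13 mm farther back than shut.
Start: joints at [-1.258, 0.207, 1.542, -0, 1.393, -0.15], TCP at [256.7, -514.522, 256.282] pointing down, gripper open.
Joint ranges: [-2.73, 2.73], [-0.86, 2.22], [0.23, 2.46], [-1.11, 4.25], [0.08, 2.63], [-2.82, 2.82]. Speed limits (rad/s): [2.79, 2.79, 3.14, 3.14, 3.14, 3.14].

INTERFACE

Orientations are given as a 3x3 rotation matrix whose columns are the frame's x, y, z axes.
In Python, from plant import ctrl, sensors, optics gives the robot as it stands. Calls block until the motion is done:
- ctrl.move_ptp(position, orientation): joint-space move of the TCP to a pose.
- ctrl.move_l(position, rot=None, vel=150, threshold=None): straight line of the TCP; rot=None keeps the orientation; vel is the mean speed in mm/s. With threshold (N) it stops when the force on the tool has changed by that much, and returns True; else False.
- ctrl.set_joints(angles): joint-space move.
- ctrl.gripper_to(opening, force=None): finger opening in mm; force is the grip in N (None keeps the last); returns when the fingers have stopped.
- ctrl.hold(seconds).
- ctrl.solve_ik(position, orientation): joint angles nearest the present ones, or None.
- sensors.read_state(): the state.
- optics.grab_frame(name): name is "scene" or "top" or "wrist"; returns (picture, depth): 480x640x3 uint8, red, green, blue; 480x640 float32, mm along the optical axis (not along the pixel's ray), 0 where there is no reading.
- optics.camera_params(name): a dict with "mtx" (3x3 intrinsics, pixels), "R" (3x3) and "t" (3): a world point X has camera coordinates R X + t; the wrist camera has in their place "T_tool_cam" (4x4, takes a point from camera to tool coordinates, whose origin is the TCP and whose axes are the flange's). Camera axes: x right, y down, z forward; pixel columns grow to the right and rows downward; lengths in mm; the calibration is good to about 2 mm. A picture is of the moment at which its call begins: read the wrist's pose just before it. camera_params takes no time and is no camera call.
A pose or a line that the arm cannot do raises ctrl.MotionError and nothing moves.
- ctrl.finish_job(): hands the job in, once; it reports no verdict.
The state is a dict: "t": time; "q": joint angles; "qvel": joint speeds; "tau": joint torques, N m; "eef_pos": TCP position; "eef_rot": TCP orientation; "force": force on the tool from outside, world axes, zero at the start; "wrist_torque": the same for the moment, N m; "grip_width": finger opening in mm.
Only numpy, scipy, OpenCV 4.12 (cv2) and the standard library are available. Lean on these libraries where they do the work, as an engineer would, in place of code of your own. Each camera call takes 0.05 s, during which the arm holds its last target. There are 200 camera calls.

TASK

Pick up the grey scraper block by its grip and use it to wipe the three white chips off the top of the metal stud block, so that they drop onto the worktop, then put the scraper back down on the worktop. Next take the pendulum angle gauge by the black grip on its top, seat it flat across the top of the stud block, and, keeping it on the block, rock it sideways over the block's edge until its swinging pointer settles with its tip on the dark index tab. Finish like that, still holding the gauge on the block with the pointer at rest on the tab; move the chips only with the scraper, and do not shift or knock over the specimen cup and the small bottle.

Things in the scene. Friction and masses are not known exactly. Their poses are not given: they have to be found in the camera images.
- stud_block: Fixed aluminium block on a dark foot plate (130 x 66 x 8 mm). Origin: centre of the foot's underside, on the worktop. Top face 112 mm along its x, 44 mm along its y, 45 mm above the worktop at its centre but uneven: tipped 3 deg about x, the edge at +y (left) 46 mm high, the edge at -y 44 mm. Upright sides, slightly rounded edges.
- gauge: Loose pendulum angle gauge, about 0.36 kg, on the worktop. Origin: centre of its flat underside; dial faces its -x (robot side). Base 56 (x) x 90 (y) x 12 mm; upright grey plate with white dial 8 (x) x 96 (y) mm, 12 to 140 mm high; black grip on top 22 (x) x 46 (y) mm, 139 to 177 mm high: pinch it along x. Pointer and tab are in front of the dial; do not touch.
- pointer (a joint): Swing of the black pendulum pointer on the dial, rad; pivot 118 mm above the underside at gauge x = -8.5 mm, y = 0; tip 84 mm from the pivot. Lightly damped, settles in about 1 s. 0: straight down the gauge; positive: tip towards the gauge's +y. It hangs plumb: when the gauge's top leans by a towards its own +y, it reads +a.
- index (a joint): Angle of the dark index tab about the same pivot, rad, same sense as the pointer; it is preset to 0.17 to 0.27, towards the gauge's +y (left as the robot sees the dial), and stays there.
- pointer_tip (a point): Tip of the pointer, 84 mm from its pivot.
- index_mark (a point): Point 84 mm from the pivot on the index tab's centre line, at the tab's inner end (tab 9 mm wide, 14 mm long, 86 to 100 mm from the pivot); the tip is here when the pointer is on the mark.
- scraper: Loose grey scraper block, 0.14 kg, standing on the worktop on its rubber sole. Origin: centre of the underside. Foot 110 mm (its x) x 30 mm (its y) x 20 mm high; grip above it 70 mm (x) x 18 mm (y), from 20 to 56 mm high, to be pinched along y.
- chip_0: Loose white ceramic chip, 16 x 13 x 8 mm, 12 g, lying on the stud block's top face; origin at the centre of its underside.
- chip_1: Loose white ceramic chip, 16 x 13 x 8 mm, 12 g, lying on the stud block's top face; origin at the centre of its underside.
- chip_2: Loose white ceramic chip, 16 x 13 x 8 mm, 12 g, lying on the stud block's top face; origin at the centre of its underside.
- cup: Bystander: loose specimen cup, 53 mm across, 62 mm tall; origin at the centre of its underside.
- bottle: Bystander: loose small reagent bottle, 38 mm across, 74 mm tall; origin at the centre of its underside.

How it is judged:
By the outcome, as a careful person would: the job done as asked, in the order asked, and still so for the second after the job is handed in, while the arm keeps its last pose, push and grip.
It also fails if it takes over 61 s, if anything falls off the work surface, if the arm or the gripper's body presses on something with over 40 N, if the wrist force passes 120 N, or if a joint passes its speed limit or range.

## Working session

There is one attempt and no reset: what is moved stays moved. The work goes in short steps, each a Python script; the robot and the scene stay as the last script left them, time stands still between calls to the robot, and variables do not carry over. Pictures are saved under pics/ and viewed, about 8 in all and at most 12, crops included, and the job is handed in when it is done.

```bash
ls; mkdir -p pics; python3 - <<'E'
from plant import ctrl, sensors, optics
import cv2, numpy as np
for n in ("scene","top"):
    p,d=optics.grab_frame(n); cv2.imwrite(f"pics/{n}0.png",p[:,:,::-1]); np.savez(f"{n}0.npz",p=p,d=d)
    c=optics.camera_params(n); print(n,c)
print(optics.camera_params("wrist"),ctrl.tcp_to_tips,sensors.read_state())
E
```

```text
pics
scene {'mtx': array([[541.08690186,   0.        , 318.59289529],
       [  0.        , 541.08690186, 239.53754695],
       [  0.        ,   0.        ,   1.        ]]), 'R': array([[-0.7668455 , -0.64138994, -0.02381026],
       [-0.35630312,  0.45626568, -0.81539544],
       [ 0.53385023, -0.61679865, -0.57841452]]), 't': array([430.52776142, 277.07410045, 824.24456568])}
top {'mtx': array([[594.81193278,   0.        , 309.14412908],
       [  0.        , 594.81193278, 240.20555584],
       [  0.        ,   0.        ,   1.        ]]), 'R': array([[-0.00699475, -0.99988531, -0.01343302],
       [-0.98110441,  0.00945957, -0.19324766],
       [ 0.19335256,  0.01182747, -0.98105805]]), 't': array([   8.9941663,  568.1508947, 1051.6153398])}
{'mtx': array([[367.78033822,   0.        , 319.14064926],
       [  0.        , 367.78033822, 243.59776157],
       [  0.        ,   0.        ,   1.        ]]), 'T_tool_cam': array([[ 2.44076278e-04, -9.61937056e-01, -2.73271003e-01,
         6.86170364e+01],
       [ 9.99999840e-01,  9.52071757e-05,  5.58028210e-04,
         5.43868246e-01]
[... 275 characters left out ...]
   1.39352024e+00, -1.50483187e-01]), 'qvel': array([ 1.25511733e-03, -1.77341358e-03, -1.92922859e-03, -2.77748564e-03,
       -5.98955544e-05,  2.72195053e-03]), 'tau': array([-8.41389792e-04, -3.84090185e+01, -2.92547983e+01, -2.14837905e-04,
        4.82166884e-03,  1.43405970e-05]), 'eef_pos': array([ 256.48143698, -513.91177314,  255.22094865]), 'eef_rot': array([[ 8.94824712e-01,  4.46417166e-01, -6.70449401e-04],
       [ 4.46417572e-01, -8.94822519e-01,  2.00254132e-03],
       [ 2.94035599e-04, -2.09122386e-03, -9.99997770e-01]]), 'force': array([-0.53226958,  0.11739643, -0.18637384]), 'wrist_torque': array([-0.00915457,  0.01657798,  0.02071386]), 'grip_width': 85.57226541591504}
```

View pics/scene0.png

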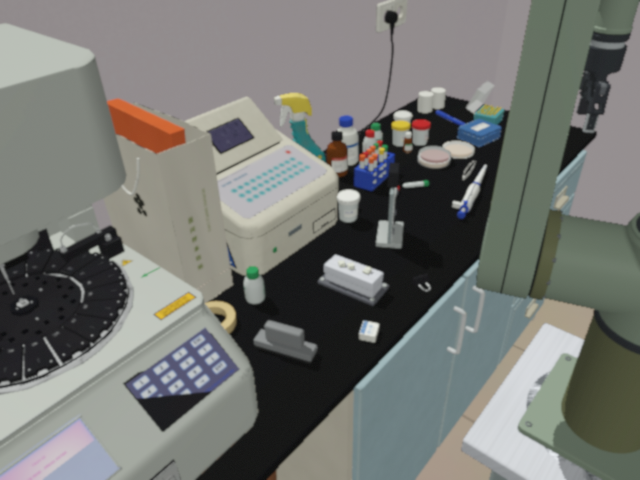

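View pics/top0.png

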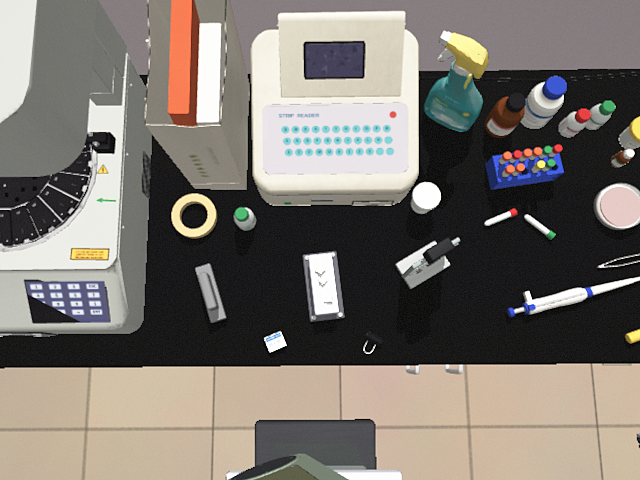

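Scene: stud block with three chips at top-view (323,286), long axis roughly along x. Scraper is at (210,293), gauge at (423,262), cup at (425,197) and bottle at (245,218). I'll measure by depth unprojection.

```bash
cat > h.py <<'E'
import numpy as np, cv2
from plant import ctrl, sensors, optics
def unproj(p,d,K,R,t):
    v,u=np.mgrid[0:480,0:640]; K=np.array(K)
    c=np.stack([(u-K[0,2])/K[0,0]*d,(v-K[1,2])/K[1,1]*d,d],-1)
    return (c-t)@R
def cloud(n):
    c=optics.camera_params(n); s=sensors.read_state(); p,d=optics.grab_frame(n)
    if n=="wrist":
        T=c["T_tool_cam"]; Rw=s["eef_rot"]@T[:3,:3]; tw=s["eef_rot"]@T[:3,3]+s["eef_pos"]
        R,t=Rw.T,-Rw.T@tw
    else: R,t=c["R"],c["t"]
    return p,d,unproj(p,d,c["mtx"],R,t),(c["mtx"],R,t)
def rect(P):
    r=cv2.minAreaRect(P[:,:2].astype(np.float32)); (w,h),a=r[1],r[2]
    if w<h: w,h,a=h,w,a+90
    a=(a+90)%180-90
    return np.round(r[0],1),np.round((w,h),1),round(a,1)   # centre, (long,short), long-axis angle deg from x
def down(yaw):  # tool down, jaw y axis along angle yaw (rad)
    y=np.array([np.cos(yaw),np.sin(yaw),0]); z=np.array([0,0,-1.]); return np.stack([np.cross(y,z),y,z],1)
E
python3 - <<'E'
from h import *
z=np.load("top0.npz"); c=optics.camera_params("top"); W=unproj(z["p"],z["d"],c["mtx"],c["R"],c["t"])
def sel(name,u0,u1,v0,v1,zs):
    w=W[v0:v1,u0:u1].reshape(-1,3); ok=(z["d"][v0:v1,u0:u1]>0).ravel()
    for a,b in zs:
        P=w[ok&(w[:,2]>a)&(w[:,2]<b)]
        if len(P)>5: print(name,(a,b),len(P),P[:,2].mean().round(1),rect(P))
sel("table",330,380,300,330,[(-10,10)])
sel("scraper",188,235,255,330,[(10,30),(46,65)])
sel("block",295,352,240,328,[(4,14),(38,47.5),(48,60)])
sel("gauge",390,470,225,290,[(6,18),(130,150),(165,190)])
sel("cup",405,445,178,220,[(55,70)]); sel("bottle",228,262,200,236,[(25,60),(66,80)])
sel("strip reader",250,420,150,210,[(20,50),(60,200)])
E
```

```text
table (-10, 10) 1367 -0.8 (array([434.2, -81. ]), array([94.8, 55.6]), 89.5)
scraper (10, 30) 501 18.5 (array([476. , 193.1]), array([109.8,  30.8]), 18.0)
scraper (46, 65) 377 53.8 (array([476.1, 193.1]), array([70.8, 18.2]), 18.1)
block (4, 14) 771 7.1 (array([489.4, -17.2]), array([158.8,  99.9]), -1.1)
block (38, 47.5) 1203 43.3 (array([488.7, -21.3]), array([112.3,  44.1]), 6.3)
block (48, 60) 173 50.8 (array([486.5, -19.1]), array([95. , 32.7]), 3.3)
gauge (6, 18) 850 10.3 (array([ 527.4, -212.4]), array([93. , 55.9]), -59.7)
gauge (130, 150) 139 138.5 (array([ 525.8, -214.2]), array([95.1, 21.4]), -66.2)
gauge (165, 190) 378 174.5 (array([ 527.9, -213.3]), array([46.8, 21.9]), -59.9)
cup (55, 70) 608 60.6 (array([ 651.7, -215.4]), array([56.1, 54. ]), 45.3)
bottle (25, 60) 189 45.1 (array([614.1, 126.2]), array([37.7, 30.8]), -57.1)
bottle (66, 80) 148 71.7 (array([615.8, 129.6]), array([24.5, 23.4]), 85.7)
strip reader (20, 50) 417 36.1 (array([650.7, -54.1]), array([305.6,  24.1]), 87.2)
strip reader (60, 200) 8118 131.9 (array([674.9, -50.6]), array([305.6,  80.1]), 88.0)
```

```bash
cat >> h.py <<'E'
def best(pos,rots,q0=None):
    q0=sensors.read_state()["q"] if q0 is None else q0; o=[]
    for R in rots:
        q=ctrl.solve_ik(pos,R)
        if q is not None: o.append((np.abs(np.array(q)-q0).max(),q,R))
    return min(o,key=lambda a:a[0]) if o else None
r=np.radians
def rotax(ax,a): return cv2.Rodrigues(np.array(ax,float)*a)[0]
SC=np.array([476.,193.1]); SY=r(18.1); BC=np.array([488.7,-20.8]); BY=r(6.3); GC=np.array([527.6,-212.8]); GY=r(30.2)
bx=np.array([np.cos(BY),np.sin(BY),0]); by=np.array([-np.sin(BY),np.cos(BY),0])
E
python3 - <<'E'
from h import *
z=np.load("top0.npz"); c=optics.camera_params("top"); W=unproj(z["p"],z["d"],c["mtx"],c["R"],c["t"])
w=W[240:328,295:352].reshape(-1,3); 
P=w[(w[:,2]>40)&(w[:,2]<48)]; q=(P[:,:2]-BC)@np.array([bx[:2],by[:2]]).T
print("plane dz/dx dz/dy z0",np.linalg.lstsq(np.c_[q,np.ones(len(q))],P[:,2],rcond=None)[0])
C=w[w[:,2]>48.5]; q=(C[:,:2]-BC)@np.array([bx[:2],by[:2]]).T; print("chips y range",q.min(0),q.max(0))
for s in (0,np.pi):
    print(s,"scr",np.round(ctrl.solve_ik([*SC,47],down(SY+np.pi/2+s)) if ctrl.solve_ik([*SC,47],down(SY+np.pi/2+s)) is not None else 9,2),
     "blk",ctrl.solve_ik([*BC,95],down(BY+np.pi/2+s)),"gauge",ctrl.solve_ik([*GC,167],down(GY+s)))
    for a in (-.06,0,.35):
        R=rotax(bx,-a)@down(BY+s); print(a,ctrl.solve_ik(np.r_[BC,215],R))
# dial look
gx=np.array([np.cos(GY),np.sin(GY),0]); 
for D in (200,240,280):
  for pit in (10,20,30,40):
    for off in (0,-20):
      p=r(pit); h=np.array([np.cos(GY+r(off)),np.sin(GY+r(off)),0]); zt=h*np.cos(p)-np.array([0,0,np.sin(p)]); xt=h*np.sin(p)+np.array([0,0,np.cos(p)])
      ax=.962*zt-.273*xt; cam=np.r_[GC,80]-D*ax; R=np.stack([xt,np.cross(zt,xt),zt],1); tcp=cam-68.6*xt+116.5*zt
      print(D,pit,off,cam.round(),tcp.round(),ctrl.solve_ik(tcp,R) is not None)
E
```

```text
plane dz/dx dz/dy z0 [-8.59195666e-06  2.97427789e-02  4.36562322e+01]
chips y range [-132.42698531  -13.05631079] [41.0355154 26.673586 ]
0 scr [ 0.22  0.36  1.85 -0.    0.94 -1.67] blk [-2.19688145e-01  2.29146583e-01  1.88754170e+00 -4.44089210e-16
  1.02490437e+00 -1.90044021e+00] gauge [-5.35485519e-01  2.81761122e-01  1.64373555e+00 -4.44089210e-16
  1.21609598e+00 -1.06257495e+00]
-0.06 [-0.25366927  0.06967145  1.78689625  0.05808694  1.30681272 -0.37939654]
0 [-2.19688145e-01  6.27115122e-02  1.79316246e+00 -4.44089210e-16
  1.28571868e+00 -3.29643888e-01]
0.35 [-0.01638976  0.0719361   1.82265445 -0.37008125  1.22405013 -0.003318  ]
3.141592653589793 scr [ 0.22  0.36  1.85 -0.    0.94  1.47] blk [-2.19688145e-01  2.29146583e-01  1.88754170e+00 -4.44089210e-16
  1.02490437e+00  1.24115244e+00] gauge [-5.35485519e-01  2.81761122e-01  1.64373555e+00 -4.44089210e-16
  1.21609598e+00  2.07901770e+00]
-0.06 [-0.25366927  0.06967145  1.78689625  0.05808694  1.30681272  2.76219611]
0 [-2.19688145e-01  6.27115122e-02  1.79316246e+00 -4.44089210e-16
  1.28571868e+00  2.81194877e+00]

[... 629 characters left out ...]
6. -247.  221.] [ 421. -232.  116.] True
240 30 0 [ 383. -297.  252.] [ 441. -263.  135.] True
240 30 -20 [ 363. -242.  252.] [ 429. -231.  135.] True
240 40 0 [ 411. -281.  279.] [ 450. -258.  151.] True
240 40 -20 [ 395. -237.  279.] [ 439. -229.  151.] True
280 10 0 [ 310. -340.  202.] [ 399. -288.  114.] True
280 10 -20 [ 280. -257.  202.] [ 381. -239.  114.] True
280 20 0 [ 331. -327.  244.] [ 406. -284.  140.] True
280 20 -20 [ 304. -253.  244.] [ 389. -238.  140.] True
280 30 0 [ 359. -311.  281.] [ 417. -277.  163.] True
280 30 -20 [ 336. -247.  281.] [ 401. -236.  163.] True
280 40 0 [ 392. -292.  312.] [ 431. -269.  184.] True
280 40 -20 [ 373. -241.  312.] [ 417. -233.  184.] True
```

```bash
python3 - <<'E'
from h import *
p=r(20); h=np.array([np.cos(GY),np.sin(GY),0]); zt=h*np.cos(p)-np.array([0,0,np.sin(p)]); xt=h*np.sin(p)+np.array([0,0,np.cos(p)])
cam=np.r_[GC,80]-280*(.962*zt-.273*xt); R=np.stack([xt,np.cross(zt,xt),zt],1); tcp=cam-68.6*xt+116.5*zt
ctrl.move_ptp(tcp,R); ctrl.hold(.2)
P,d,W,(K,Rc,tc)=cloud("wrist"); np.savez("dial.npz",P=P,d=d,K=K,R=Rc,t=tc)
cv2.imwrite("pics/dial.png",P[:,:,::-1]); print(sensors.read_state()["t"])
ctrl.move_l(tcp-np.array([60,0,-120]),vel=250)
_,q,R=best([*SC,150],[down(SY+np.pi/2),down(SY-np.pi/2)]); ctrl.move_ptp([*SC,150],R)
ctrl.move_l([*SC,47],vel=150); ctrl.gripper_to(10,60); s=sensors.read_state(); print(s["t"],s["grip_width"],s["eef_pos"],R[:,1],s["force"])
ctrl.move_l([*SC,150],vel=200); s=sensors.read_state(); print(s["t"],s["grip_width"],s["force"])
P,d,W,_=cloud("top"); cv2.imwrite("pics/top1.png",P[:,:,::-1])
E
```

```text
1.5083
5.475 17.504218827870044 [476.37845412 193.19956091  47.42154091] [-0.31067643  0.95051573  0.        ] [ 0.06131126 -0.96968185  3.61352695]
6.1417 17.239511218863136 [ 0.46256784 -0.07097213 -2.85813321]
```

View pics/dial.png

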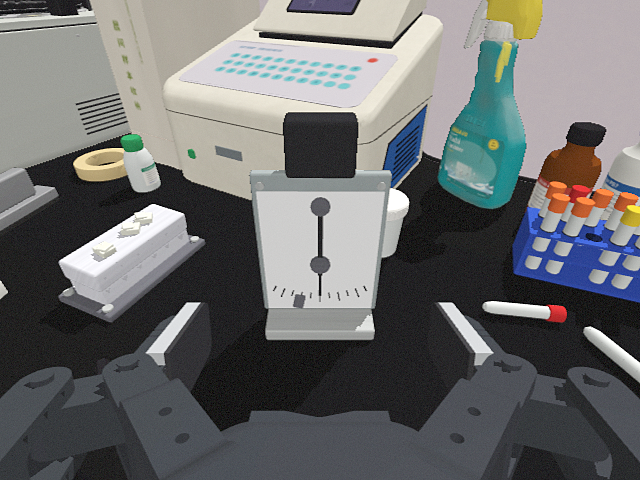

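Dial view: pivot at (320,206), pointer hanging straight to (320,301), dark tab at (299,300), to the left as expected. The scraper is held (width 17.4). Next: compute the index angle, then wipe.

```bash
python3 - <<'E'
from h import *
z=np.load("dial.npz"); P,K,Rc,tc=z["P"],z["K"],z["R"],z["t"]; g=cv2.cvtColor(P,cv2.COLOR_RGB2GRAY)
gx=np.array([np.cos(GY),np.sin(GY),0]); gy=np.array([-gx[1],gx[0],0]); C=-Rc.T@tc
def plane(u,v):
    ray=Rc.T@np.linalg.inv(K)@np.array([u,v,1]); o=np.r_[GC,0]; lam=((o-8.5*gx-C)@gx)/(ray@gx); X=C+lam*ray-o; return np.array([X@gy,X[2]])
def blob(u0,u1,v0,v1,th=110):
    m=(g[v0:v1,u0:u1]<th).astype(np.uint8); n,l,st,ce=cv2.connectedComponentsWithStats(m); i=1+st[1:,4].argmax(); return ce[i]+[u0,v0],st[i]
(tb,s1),(pv,s2)=blob(289,309,291,312),blob(306,334,194,216)
a,b=plane(*tb),plane(*pv); print(tb,s1,pv,s2,a,b); print("idx to piv",np.arctan2(a[0]-b[0],b[1]-a[1]),"r",np.hypot(*(a-b)))
tip=plane(320,301); print("tip",tip,np.arctan2(tip[0]-b[0],b[1]-tip[1]),np.hypot(*(tip-b)))
# wipe
R=rotax(bx,r(3))@down(BY+np.pi/2); n=R@np.array([0,0,-1.]); t=R[:,1]
top=np.r_[BC,45]; pose=lambda y,gap: top+y*t+(47.4+gap)*n
_,q,R2=best(pose(46,40),[R]); ctrl.move_ptp(pose(46,60),R); ctrl.move_l(pose(46,1.5),vel=120); ctrl.hold(.2)
s=sensors.read_state(); e=pose(46,1.5)-s["eef_pos"]; print("err",e,s["force"])
print(ctrl.move_l(pose(-60,1.5)+[0,0,np.clip(e[2],-1.5,1.5)],vel=260)); s=sensors.read_state(); print(s["t"],s["force"],s["grip_width"])
ctrl.move_l(pose(-60,60),vel=250); ctrl.move_ptp([*SC,150],down(SY+np.pi/2))
P,d,W,_=cloud("top"); cv2.imwrite("pics/top2.png",cv2.resize(P[200:340,180:460,::-1],None,fx=2.8,fy=2.8)); np.savez("top2.npz",p=P,d=d); print(sensors.read_state()["t"])
E
```

```text
[298.75       300.58064516] [  4   1  12  17 124] [319.88808664 206.30685921] [  5   3  19  19 277] [15.19245532 26.36616391] [ -2.02161175 116.74439012]
idx to piv 0.18821260939319784 r 92.00297754685997
tip [-2.50492338 25.94560183] -0.005322836135059256 90.80007458936957
err [-0.97866561  0.03525373 -1.07030214] [ 0.62847894  0.18724478 -1.2164418 ]
False
8.3167 [-0.40393134  0.74968295 -1.45921105] 17.151632498758747
9.8417
```

View pics/top2.png

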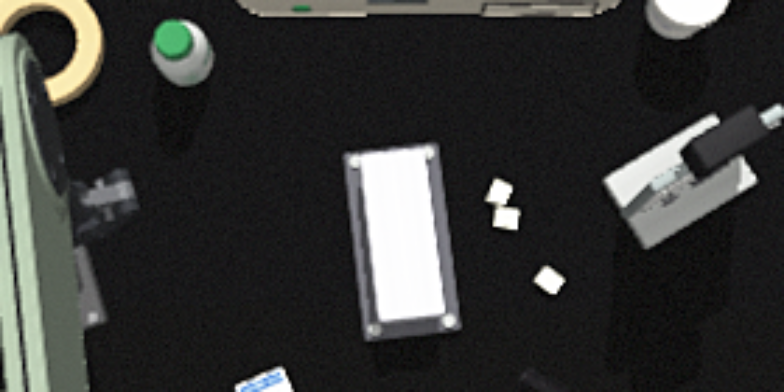

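All three chips lie on the worktop to the right of the foot (about (500,190), (507,217) and (549,280) in the crop), and the block top is clean. The index measures about 0.19. Next: scraper down, then seat the gauge.

```bash
python3 - <<'E'
from h import *
ctrl.move_l([*SC,55],vel=150); c=ctrl.move_l([*SC,46],vel=30,threshold=4); print("touch",c,sensors.read_state()["eef_pos"])
ctrl.gripper_to(85); ctrl.move_l([*SC,270],vel=280)
ctrl.move_ptp([*GC,260],down(GY)); ctrl.move_l([*GC,167],vel=150); ctrl.gripper_to(10,80); s=sensors.read_state()
print(s["t"],s["grip_width"],s["eef_pos"],s["force"]); assert 19<s["grip_width"]<25
z0=s["eef_pos"][2]; f0=s["force"]
ctrl.move_l([*GC,z0+90],vel=150); ctrl.hold(.1); s=sensors.read_state(); print("lift",s["force"],s["grip_width"])
R=rotax(bx,r(3))@down(BY); n=-R[:,2]; top=np.r_[BC,45]
ctrl.move_ptp(top+n*(z0+45),R); ctrl.move_l(top+n*(z0+8),vel=120); ctrl.hold(.3); s=sensors.read_state(); fa=s["force"]; print("air",fa,s["eef_pos"]-(top+n*(z0+8)))
c=ctrl.move_l(top+n*(z0-4),vel=15,threshold=5); ctrl.hold(.3); s=sensors.read_state()
print("seat",c,s["force"]-fa,s["wrist_torque"],s["grip_width"],(s["eef_pos"]-top)@n-z0,(s["eef_pos"]-top),s["t"])
np.savez("seat.npz",z0=z0,fa=fa)
P,d,W,_=cloud("scene"); cv2.imwrite("pics/scene2.png",cv2.resize(P[150:310,280:460,::-1],None,fx=3.5,fy=3.5))
E
```

```text
touch True [477.31188303 193.34854769  47.39164464]
15.4667 21.021129752824894 [ 528.23109349 -213.02928569  167.58490658] [0.64781303 0.97991933 1.83277036]
lift [ 0.10291304  0.59425014 -3.56192125] 20.92916115770424
air [-0.26287962  0.03635065 -4.39596578] [ 0.59640769 -0.21269767  0.91970077]
seat True [ 0.79451687  0.78224389 11.00474835] [ 0.02394757 -0.04599659 -0.05189795] 21.054798534097053 -0.06738574886441029 [  0.98460783  -8.65023759 167.29114841] 18.7083
```

View pics/scene2.png

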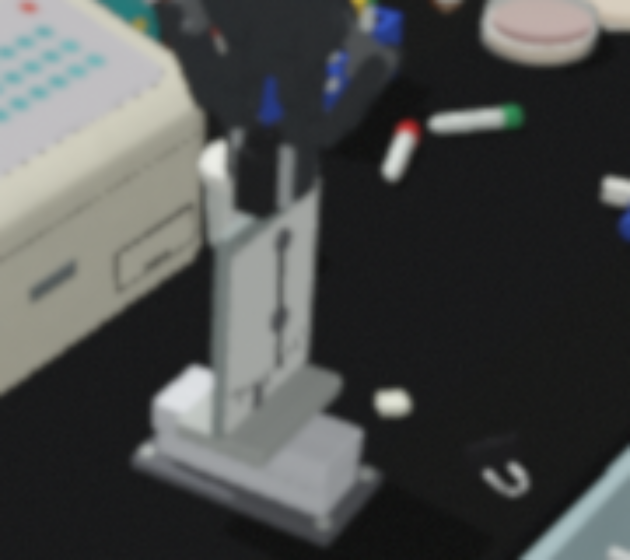

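Gauge seated square across the block. The pointer tip is near crop (280,370) and the tab near (258,395). Now the rock about the left edge, with force feedback.

```bash
cat >> h.py <<'E'
E0=np.r_[BC,0]+22*by+np.array([0,0,46.])
E
python3 - <<'E'
from h import *
z=np.load("seat.npz"); fa=z["fa"]; s=sensors.read_state(); p0=s["eef_pos"]-[.6,-.2,.9]; R0=rotax(bx,r(3))@down(BY); dz=0
A=r(3)+.19
for k in range(1,13):
    Q=rotax(bx,-A*k/12); ctrl.move_l(E0+Q@(p0-E0)+[0,0,dz],Q@R0,vel=25); ctrl.hold(.05)
    s=sensors.read_state(); f=s["force"]-fa; dz+=np.clip((f[2]-8)*.05,-.4,.4); print(k,f.round(1),s["wrist_torque"].round(2),round(dz,2),round(s["grip_width"],1))
ctrl.hold(1.2); s=sensors.read_state(); print(s["t"],s["force"]-fa,"lean",np.arctan2(-s["eef_rot"][:,2]@by,-s["eef_rot"][2,2]))
P,d,W,_=cloud("scene"); np.savez("s3.npz",p=P); cv2.imwrite("pics/scene3.png",cv2.resize(P[180:290,300:420,::-1],None,fx=5,fy=5,interpolation=2))
E
```

```text
1 [ 0.4 -1.5 10.5] [-0.16  0.23  0.03] 0.12 21.2
2 [-0.3 -0.7  9.7] [-0.11  0.14  0.  ] 0.21 21.0
3 [-0.2 -1.6  9.9] [-0.1   0.07  0.01] 0.3 20.8
4 [ 0.4 -0.9 10.1] [-0.09  0.01  0.01] 0.41 20.9
5 [ 0.9 -0.9  9.9] [-0.11 -0.16 -0.  ] 0.5 21.3
6 [ 1.5 -1.1  8.7] [-0.14 -0.28 -0.01] 0.54 20.8
7 [ 2.  -1.   9.1] [-0.19 -0.51 -0.  ] 0.59 21.1
8 [ 3.1 -0.6  7.9] [-0.14 -0.61  0.02] 0.59 21.1
9 [3.1 0.1 7.1] [-0.11 -0.72  0.1 ] 0.54 21.0
10 [ 3.2 -0.4  7.7] [-0.12 -0.75  0.08] 0.53 20.9
11 [ 2.8 -0.7  7.1] [-0.06 -0.8   0.11] 0.49 21.2
12 [ 3.1 -0.2  7.3] [-0.08 -0.83  0.13] 0.45 21.1
23.975 [ 3.14515352 -0.50631689  6.10034236] lean 0.19002664894821003
```

View pics/scene3.png

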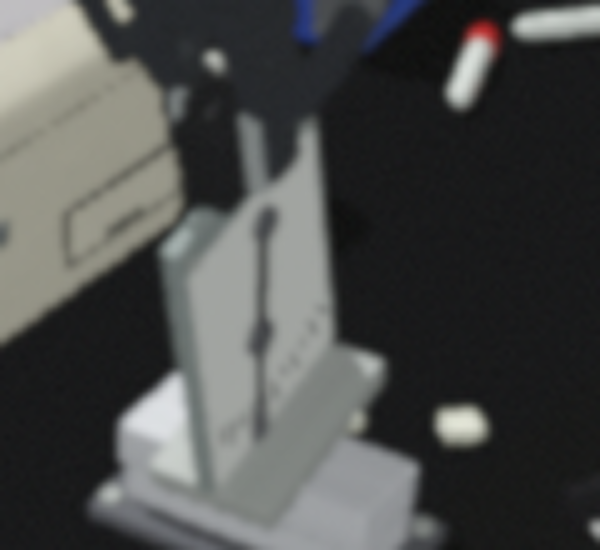

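Pointer and tab line up near crop (258,430). To quantify it, I'll sample polar darkness profiles in both views: the index from the dial close-up, and tab minus pointer now.

```bash
cat >> h.py <<'E'
def prof(P,K,Rc,tc,Rg,og,r0,r1,lo=-.3,hi=.5):
    g=cv2.cvtColor(P,cv2.COLOR_RGB2GRAY).astype(np.float32); ph=np.linspace(lo,hi,401); rr=np.linspace(r0,r1,12)
    A,B=np.meshgrid(ph,rr); L=np.stack([np.full_like(A,-8.5),B*np.sin(A),118-B*np.cos(A)],-1)
    c=(L@Rg.T+og)@Rc.T+tc; u=c[...,0]/c[...,2]*K[0,0]+K[0,2]; v=c[...,1]/c[...,2]*K[1,1]+K[1,2]
    m=cv2.remap(g,u.astype(np.float32),v.astype(np.float32),1).mean(0); w=np.clip(np.median(m)-20-m,0,None); i=w.argmax()
    lo_,hi_=max(i-50,0),i+50; return round(float((w*ph)[lo_:hi_].sum()/w[lo_:hi_].sum()),4), m[::20].round().astype(int)
E
python3 - <<'E'
from h import *
z=np.load("dial.npz"); Rg=rotax([0,0,1],GY); gy=Rg[:,1]
og=np.r_[GC,-1.2]+gy*-2.0
for a,b in ((20,38),(66,80),(87,99)): print("dial",a,prof(z["P"],z["K"],z["R"],z["t"],Rg,og,a,b))
c=optics.camera_params("scene"); P=np.load("s3.npz")["p"]; s=sensors.read_state(); T=s["eef_rot"]
Rg=np.stack([T[:,1],-T[:,0],-T[:,2]],1); 
if Rg[1,1]<0: Rg[:,1]*=-1
print(np.linalg.det(Rg),Rg.round(2).tolist()); og=s["eef_pos"]-Rg[:,2]*float(np.load("seat.npz")["z0"]); print("origin",og)
pr=lambda X:(lambda q:(q[:2]/q[2]*541.087+[318.59,239.54]))(c["R"]@(Rg@X+og)+c["t"])
print("pivot px in crop",(pr(np.array([-8.5,0,118]))-[300,180])*5,"tip0.19",(pr(np.array([-8.5,84*np.sin(.19),118-84*np.cos(.19)]))-[300,180])*5)
for d in (0,):
  for a,b in ((20,38),(62,80),(88,99)): print("now",a,prof(P,c["mtx"],c["R"],c["t"],Rg,og,a,b))
E
```

```text
dial 20 (0.0002, array([205, 205, 205, 206, 207, 191, 116,  30,  32, 128, 208, 206, 205,
       205, 205, 205, 205, 205, 205, 205, 205]))
dial 66 (-0.0012, array([205, 205, 205, 205, 205, 205, 205, 176, 201, 205, 205, 205, 205,
       205, 206, 205, 205, 205, 205, 205, 205]))
dial 87 (0.1876, array([205, 200, 205, 166, 205, 201, 201, 203, 202, 201, 202, 151,  93,
        87, 202, 205, 207, 206, 205, 195, 138]))
1.0000000000000002 [[0.99, -0.11, -0.02], [0.11, 0.98, 0.19], [0.0, -0.19, 0.98]]
origin [488.13883933 -20.36359105  49.78572044]
pivot px in crop [258.31941975 221.55696358] tip0.19 [255.76835619 404.82649524]
now 20 (0.1312, array([159, 157, 155, 151, 146, 140, 132, 124, 117, 109, 101,  98, 105,
       112, 120, 130, 140, 148, 153, 157, 159]))
now 62 (0.1689, array([158, 161, 160, 161, 160, 159, 158, 156, 155, 148, 136, 115, 113,
       127, 147, 157, 160, 161, 161, 161, 161]))
now 88 (0.1671, array([158, 157, 155, 151, 152, 152, 152, 148, 145, 142, 123,  98,  92,
       114, 140, 154, 157, 155, 156, 158, 154]))
```

```bash
python3 - <<'E'
from h import *
fa=np.load("seat.npz")["fa"]; P,d,W,_=cloud("top"); s=sensors.read_state()
def sel(n,u0,u1,v0,v1,a,b):
    w=W[v0:v1,u0:u1].reshape(-1,3); Q=w[(w[:,2]>a)&(w[:,2]<b)]; print(n,len(Q),rect(Q) if len(Q)>5 else "")
sel("cup",405,445,178,220,55,70); sel("bottle",228,262,200,236,66,80); sel("scraper",188,235,255,330,46,65)
P2,*_=cloud("scene"); print("scene change near pointer",np.abs(P2[200:280,330:380].astype(int)-np.load("s3.npz")["p"][200:280,330:380]).mean())
print(s["t"],s["force"]-fa,s["grip_width"],"lean",np.arctan2(-s["eef_rot"][:,2]@by,-s["eef_rot"][2,2]))
ctrl.finish_job()
E
```

```text
cup 607 (array([ 651.2, -215.3]), array([55.4, 54.5]), 43.5)
bottle 6 (array([626.4, 129.4]), array([9.8, 1.9]), 84.4)
scraper 0 
scene change near pointer 0.5466666666666666
24.075 [3.59731395 0.59269899 5.87559006] 21.040733565126757 lean 0.1900460220321289
the job is handed in; nothing more can be done
```

I finished the job and handed it in at about 24 s of the 61 s allowed. All three steps were done in order:

- **Chips:** I wiped all three off the block in one stroke of the scraper. The top view afterwards showed them on the worktop beside the foot plate and the block top clear.
- **Scraper:** I set it back where it had stood. It touched down at the same height it was picked up from.
- **Gauge:** I seated it flat across the block with about 11 N of contact. I then rocked it over the left edge and am still holding it there, with about 6 N pressing on the edge.

**Pointer on the tab:**
- The tab measured 0.188 rad in the dial close-up, and the gripper's lean is 0.190 rad.
- A second check in the scene camera had the pointer within about 0.002–0.008 rad of the tab, under 1 mm at the tip. That view is oblique and blurry, so it is only a rough check.
- The pointer was at rest: the picture hardly changed between frames.

**Cup and bottle:** The cup was within 1 mm of where it started. My last top-camera check of the bottle and scraper was inconclusive: only 6 points came back for the bottle and none for the scraper. I think the arm was blocking that view, but I did not confirm it. In the top view after wiping, the bottle was standing as before, and the later moves did not go low near it. The scraper's final pose was not confirmed by image after I released it.

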